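# Point-and-check a power supply kit and sign it off

## Task

Do the point-and-check of this power supply's parts in the order the current will run: with the fingertips two or three centimetres straight above it and without contact, point at the cable gland of the box that has no lid, then at the bridge rectifier, then at the taller of the two capacitors, dwelling about a second and a half over each, and never pointing at the shorter capacitor or at the lidded box's gland instead. Then sign the check off by pressing the flat-topped button of the two-button box all the way in, and let it spring back. Nothing else is pressed, and no part of the kit nor anything lying loose on the bench is touched, moved or lifted.

Things in the scene. Friction and masses are not known exactly. Their poses are not given: they have to be found in the camera images.
- open_box: black plastic box, 120 (x) by 80 (y) by 55 mm high, loose, open-topped: its lid is off, its walls are 4 mm thick and a bare metal mounting plate lies on its inner floor; a white plastic cable gland (25 mm across its hexagonal nut, standing 32 mm out) sits in the middle of its +x end with its axis 30 mm above the bench. Origin: centre of the underside
- gland (a point): on top of the open box's cable gland, at the middle of its length: 76 mm from the box's centre along the box's +x, 42 mm above the bench. This is the gland to point at; the space above it is free
- lidded_box: black plastic box, 120 (x) by 80 (y) by 55 mm high, loose, closed by a screwed lid that carries a black four-way terminal strip (16 mm high, on the lid); a white plastic cable gland (25 mm across its hexagonal nut, standing 32 mm out) sits in the middle of its +x end with its axis 30 mm above the bench. Origin: centre of the underside
- other_gland (a point): the same point on the lidded box's gland (not to be pointed at)
- rectifier: bridge rectifier: loose, flat square block, 29 by 29 mm and 11 mm thick, black on a metal base, a hole in its middle and four upright flat metal tabs near its corners that reach 22 mm above the bench. Origin: centre of the underside
- rectifier_top (a point): middle of the rectifier, level with the tabs' tops, 22 mm above the bench
- tall_capacitor: the taller capacitor: 51 mm in diameter, can 82 mm high (86 mm over the terminals), standing upright and loose. It is a black sleeved can with a brown deck and two small metal screw terminals on top, and a light stripe down one side. Origin: centre of the underside
- tall_capacitor_top (a point): on the taller capacitor's axis, level with its terminals' tops, 86 mm above the bench
- short_capacitor: the shorter capacitor: 51 mm in diameter, can 56 mm high (60 mm over the terminals), standing upright and loose. It is a black sleeved can with a brown deck and two small metal screw terminals on top, and a light stripe down one side. Origin: centre of the underside
- short_capacitor_top (a point): on the shorter capacitor's axis, level with its terminals' tops, 60 mm above the bench (not to be pointed at)
- relay: clear plastic cube relay, 21 by 28 by 41 mm high, pins up, loose. Origin: centre of the underside
- terminal_strip: black six-way screw terminal strip, 22 (x) by 75 (y) by 16 mm high, loose. Origin: centre of the underside
- lid_a: black blank lid plate, 80 (x) by 55 (y) by 4 mm, lying loose. Origin: centre of the underside
- lid_b: a second such lid plate
- screwdriver: screwdriver about 170 mm long with a black handle, lying loose along its own x, handle towards -x. Origin: middle of the tool, on the bench
- button_box: grey two-button control box, fixed to the bench, 72 (x) by 130 (y) by 58 mm high. On its top, each in a 35 mm steel bezel 4 mm high: a flat-topped button (33 mm from the middle along the box's +y) and a mushroom-headed one (33 mm along -y, head 40 mm across, top 87 mm above the bench). Origin: centre of the underside
- flat_button_top (a point): centre of the flat-topped button's upper face: 27 mm in diameter, 72 mm above the bench when out, 10 mm above its bezel
- flat_button (a joint): travel of the flat-topped button, straight down, in m: 0 out, 0.005 all the way in (a hard stop). A spring pushes back with about 1.6 N at first and 5 N when fully in; it springs out when let go
- mushroom_button (a joint): travel of the mushroom-headed button, likewise: 0 out, 0.005 in. To be left alone

How it is judged:
On the way, in this order (a step that is already met when the one before it is completed fails the run):
1. points at the open box's cable gland and dwells there (horizontal distance between the grasp point and gland below 0.022 m and z of the grasp point in the frame of gland between 0.021 and 0.085 m), for 1 s.
2. then points at the bridge rectifier and dwells there (horizontal distance between the grasp point and rectifier_top below 0.02 m and z of the grasp point in the frame of rectifier_top between 0.021 and 0.085 m), for 1 s.
3. then points at the taller capacitor and dwells there (horizontal distance between the grasp point and tall_capacitor_top below 0.025 m and z of the grasp point in the frame of tall_capacitor_top between 0.021 and 0.085 m), for 1 s.
4. then presses the flat-topped button in (value of joint flat_button above 0.0042 m), for 0.1 s.
At the end, for the whole second after the job is handed in: the flat-topped button has sprung back out (within 1.2 mm), the mushroom-headed button is out, and every loose thing lies still within 6 mm of where it lay at the start (value of joint each of flat_button, mushroom_button below 0.0012 m and distance of each of open_box, lidded_box, rectifier, tall_capacitor, short_capacitor, relay, terminal_strip, lid_a, lid_b, screwdriver from where it was at the start of the episode below 0.006 m and linear speed of each of open_box, lidded_box, rectifier, tall_capacitor, short_capacitor, relay, terminal_strip, lid_a, lid_b, screwdriver below 0.02 m/s); the robot touches nothing.
It fails at once if the robot touches a part of the kit or a loose thing on the bench (contact force between any of the fingers, the arm and open_box above 0.5 N or contact force between any of the fingers, the arm and lidded_box above 0.5 N or contact force between any of the fingers, the arm and rectifier above 0.5 N or contact force between any of the fingers, the arm and tall_capacitor above 0.5 N or contact force between any of the fingers, the arm and short_capacitor above 0.5 N or contact force between any of the fingers, the arm and relay above 0.5 N or contact force between any of the fingers, the arm and terminal_strip above 0.5 N or contact force between any of the fingers, the arm and lid_a above 0.5 N or contact force between any of the fingers, the arm and lid_b above 0.5 N or contact force between any of the fingers, the arm and screwdriver above 0.5 N).
It fails at once if a part or loose thing is moved or lifted by more than 6 mm (distance of any of open_box, lidded_box, rectifier, tall_capacitor, short_capacitor, relay, terminal_strip, lid_a, lid_b, screwdriver from where it was at the start of the episode above 0.006 m).
It fails at once if the mushroom-headed button is pressed (value of joint mushroom_button above 0.002 m).
It fails at once if the robot points closely at the shorter capacitor or the lidded box's gland ((horizontal distance between the grasp point and short_capacitor_top below 0.02 m and z of the grasp point in the frame of short_capacitor_top between 0 and 0.05 m) or (horizontal distance between the grasp point and other_gland below 0.018 m and z of the grasp point in the frame of other_gland between 0 and 0.05 m)).
It also fails if it takes over 64 s, if anything falls off the work surface, if the arm or the gripper's body presses on something with over 40 N, if the wrist force passes 120 N, or if a joint passes its speed limit or range.

## Robot

A 6-joint arm with a two-finger parallel gripper is mounted at the origin on the work surface. World frame = base frame: x ahead of the robot, y to its left, z up, the work surface at z = 0. Lengths are in m, angles in rad, forces in N, time in s.
With the tool pointing down it reaches from about 0.35 to 0.975 m from the base axis. Payload 4.9 kg.
Tool frame: the origin (TCP) lies on the centre line of the jaws, within the pads' length; the fingertips stand manip.tcp_to_tips ahead of it and the grasp point (between the pads) is the TCP (manip.tcp_to_tips is the distance from the TCP to the fingertips, in m); y points along the fingers, z is the direction in which the jaws open and shut, and the axes are right-handed (so a half turn about y gives the same grasp; the last joint's range is limited). The gripper opens to 85 mm and grips with 20 to 120 N. Pads are 22 mm wide; open, the fingers measure 114 mm over their backs; the gripper's body (76 mm by 85 mm) begins 54 mm behind the grasp point. The pads swing forward as they close: fully open they stand 13 mm farther back than shut.
Start: joints at [-1.324, 0.053, 1.613, -0, 1.476, -0.119], TCP at [0.224, -0.584, 0.25] pointing down, gripper open.
Joint ranges: [-3.01, 3.01], [-1.01, 2.22], [0.06, 2.58], [-1.02, 4.17], [0.09, 2.62], [-3.14, 3.14]. Speed limits (rad/s): [2.57, 2.57, 3.14, 3.14, 3.14, 3.14].

## Interface

Orientations are given as a unit quaternion [w, x, y, z].
In Python, from plant import manip gives the robot as it stands.
- The arm moves only by the tool apply_moves, never from a script. Its argument "moves" is a list of rows, each a list of 7 numbers: the gripper's target within -1 to 1 (shut at 1, half-way at 0, fully open at -1), then the shift along the tool's x, y, z in mm, then the turn, a rotation vector about the tool's x, y, z in degrees. A call has 1 to 20 rows; each row shifts and turns the commanded pose from where the row before left it, along the tool's axes as they then stand; what a row does not reach is not made up. A row lasts 1/10 s, in which the tool goes at most 50 mm and 8.59 degrees, less where a joint would pass 70% of its speed; a pose out of reach is approached as far as the arm can. A call with a gripper value outside its range is refused whole. The fingers move at their own pace and stop on an object; the grip force is fixed at half the most. Time passes only in rows, so rows that do not move let the fingers close. It gives the time, the measured TCP pose, the force and the opening at its end, in the units of the state.
- manip.state(): the state, without advancing time (a new reading comes with each control period).
- manip.grab_frame(name): name is "scene" or "top" or "wrist"; returns the picture (480x640x3 uint8, blue, green, red); there is no depth.
- manip.calibration(name): a dict with "mtx" (3x3 intrinsics, pixels), "T" (4x4, takes a point from camera to world coordinates); the wrist camera has in their place "T_tool_cam" (4x4, takes a point from camera to tool coordinates, whose origin is the TCP and whose axes are the tool frame's). Camera axes: x right, y down, z forward; pixel columns grow to the right and rows downward; lengths in m; the calibration is good to about 2 mm. A picture is of the moment at which its call begins: read the wrist's pose just before it. calibration takes no time and is no camera call.
- manip.job_done(): hands the job in, once; it reports no verdict.
The state is a dict: "time": time; "joint_pos": joint angles; "joint_vel": joint speeds; "joint_efforts": joint torques, N m; "tool_pos": TCP position; "tool_rot": TCP orientation; "contact_force": force on the tool from outside, world axes, zero at the start; "ft_torque": the same for the moment, N m; "gripper_width": opening from 0.0 (shut) to 1.0 (fully open).
Only numpy, scipy, OpenCV 4.12 (cv2) and the standard library are available. Lean on these libraries where they do the work, as an engineer would, in place of code of your own. Each camera call takes 0.05 s, during which the arm holds its last target. There are 200 camera calls.

## Working session

There is one attempt and no reset: what is moved stays moved. The work goes in short steps, Python scripts to look and compute and a tool call to move; the robot and the scene stay as the last step left them, time stands still between calls to the robot, and variables do not carry over. Pictures are saved under pics/ and viewed, about 8 in all and at most 12, crops included, and the job is handed in when it is done.

Besides the shell and the picture viewer there is one more tool, called after ">>>" by a JSON object that holds its "op" and its "data". apply_moves: Moves the arm, as the interface text tells. Its arguments: {"type":"object","properties":{"moves":{"type":"array","items":{"type":"array","items":{"type":"number"}}}},"required":["moves"]}

```bash
ls; mkdir -p pics; python3 - <<'E'
from plant import manip
import cv2,numpy as np
np.set_printoptions(precision=4,suppress=True)
print(manip.state()); print(manip.tcp_to_tips)
for n in ("scene","top","wrist"):
    cv2.imwrite(f"pics/{n}0.png",manip.grab_frame(n)); print(n,manip.calibration(n))
E
```

```text
pics
{'time': 0.0, 'joint_pos': array([-1.324 ,  0.0534,  1.6143,  0.    ,  1.476 , -0.119 ]), 'joint_vel': array([-0.0003,  0.0015,  0.0001, -0.0001, -0.0007,  0.002 ]), 'joint_efforts': array([ -0.0011, -39.367 , -37.0178,  -0.0002,   0.0071,  -0.    ]), 'tool_pos': array([ 0.2234, -0.5831,  0.2491]), 'tool_rot': array([ 0.1286, -0.1287,  0.696 , -0.6946]), 'contact_force': array([-0.4214,  0.1788, -0.1235]), 'ft_torque': array([-0.0065, -0.0037, -0.0363]), 'gripper_width': 1.0030037752803012}
0.019
scene {'mtx': array([[578.0626,   0.    , 314.4191],
       [  0.    , 578.0626, 239.3078],
       [  0.    ,   0.    ,   1.    ]]), 'T': array([[ 0.7735,  0.4906, -0.4013,  0.9959],
       [ 0.6338, -0.606 ,  0.4807, -0.6079],
       [-0.0074, -0.6262, -0.7796,  1.0002],
       [ 0.    ,  0.    ,  0.    ,  1.    ]])}
top {'mtx': array([[594.2105,   0.    , 322.048 ],
       [  0.    , 594.2105, 246.1735],
       [  0.    ,   0.    ,   1.    ]]), 'T': array([[-0.0245, -0.9886,  0.1485,  0.3216],
       [-0.9996,  0.0221, -0.0178, -0.0426],
       [ 0.0143, -0.1489, -0.9887,  1.6484],
       [ 0.    ,  0.    ,  0.    ,  1.    ]])}
wrist {'mtx': array([[427.7324,   0.    , 319.872 ],
       [  0.    , 427.7324, 237.2007],
       [  0.    ,   0.    ,   1.    ]]), 'T_tool_cam': array([[ 0.0004,  0.9592,  0.2827, -0.0719],
       [ 0.0003, -0.2827,  0.9592, -0.1239],
       [ 1.    , -0.0003, -0.0004, -0.0004],
       [ 0.    ,  0.    ,  0.    ,  1.    ]])}
```

View pics/scene0.png

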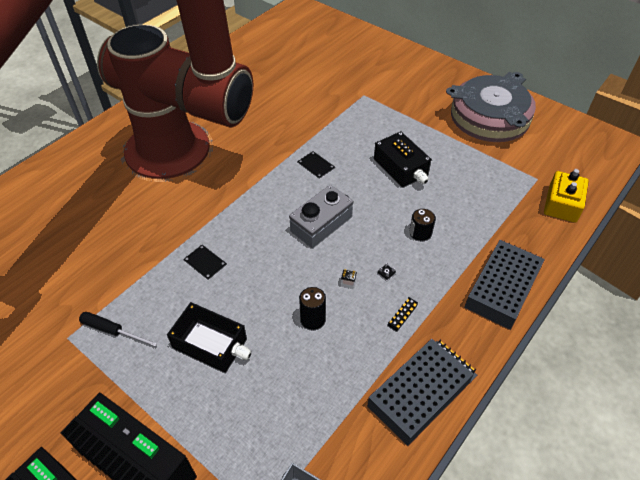

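View pics/top0.png

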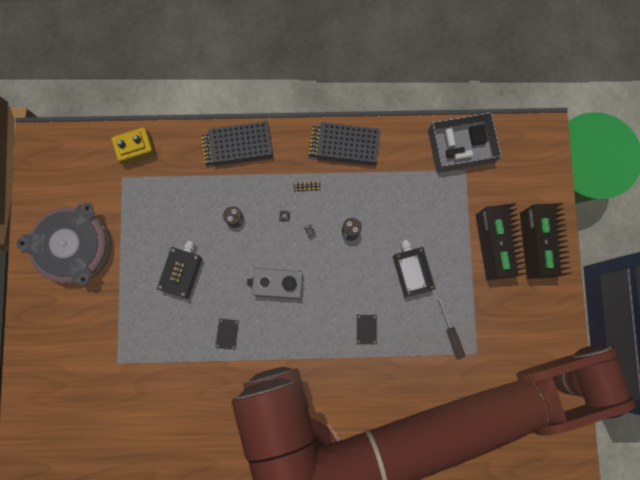

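The scene image shows the open box gland at about (241,352), rectifier at (386,271), relay at (348,276), tall capacitor top at (313,294), short one at (423,214), flat button at (331,197) and mushroom at (311,210). In the top view they are at (406,246), (285,215), (310,232), (351,227), (232,214), (265,282) and (289,284). Next I triangulate.

```bash
cat > h.py <<'E'
from plant import manip
import cv2,numpy as np
from scipy.spatial.transform import Rotation as R
np.set_printoptions(precision=4,suppress=True)
def toolT():
    s=manip.state(); T=np.eye(4); T[:3,:3]=R.from_quat(s["tool_rot"],scalar_first=True).as_matrix(); T[:3,3]=s["tool_pos"]; return T
def ray(name,px,T=None):
    c=manip.calibration(name)
    M=c["T"] if "T" in c else (toolT() if T is None else T)@c["T_tool_cam"]
    d=M[:3,:3]@np.linalg.solve(c["mtx"],[px[0],px[1],1.]); return M[:3,3],d
def plane(name,px,z,T=None):
    o,d=ray(name,px,T); return o+d*(z-o[2])/d[2]
def tri(a,b):
    (o1,d1),(o2,d2)=a,b
    t=np.linalg.lstsq(np.c_[d1,-d2],o2-o1,rcond=None)[0]
    p,q=o1+t[0]*d1,o2+t[1]*d2; return (p+q)/2,np.linalg.norm(p-q)
E
python3 - <<'E'
from h import *
for n,a,b,z in [("gland",(241,352),(406,246),.042),("rect",(386,271),(285,215),.015),("relay",(348,276),(310,232),.04),("tall",(313,294),(351,227),.086),("short",(423,214),(232,214),.06),("flat",(331,197),(265,282),.072),("mush",(311,210),(289,284),.087),("othergl",(421,176),(190,246),.042)]:
    print(n,*tri(ray("scene",a),ray("top",b)),plane("scene",a,z)[:2],plane("top",b,z)[:2])
print(toolT())
a=cv2.resize(cv2.imread("pics/top0.png")[165:345,150:450],None,fx=2.66,fy=2.66,interpolation=cv2.INTER_CUBIC)
cv2.imwrite("pics/topc.png",a)
E
```

```text
gland [ 0.5602 -0.3037  0.0287] 1.4454372068341703e-05 [ 0.5662 -0.3078] [ 0.5583 -0.3015]
rect [0.6581 0.0297 0.0124] 5.198994810851583e-05 [0.659 0.028] [0.6575 0.0295]
relay [ 0.6074 -0.0383  0.0234] 0.0031121737517349718 [ 0.615  -0.0468] [ 0.6033 -0.0394]
tall [ 0.6068 -0.1489  0.0864] 0.0013107884257439082 [ 0.6071 -0.1482] [ 0.6064 -0.1494]
short [0.6522 0.1701 0.0651] 0.002143717728533264 [0.6497 0.1735] [0.6542 0.1715]
flat [0.4667 0.0838 0.0649] 0.0011836446201649044 [0.4711 0.0791] [0.4656 0.0828]
mush [0.4601 0.0206 0.0722] 0.0038036075616122533 [0.4699 0.012 ] [0.4575 0.0187]
othergl [0.5728 0.2899 0.0363] 0.0011888270191489424 [0.5757 0.2851] [0.5714 0.2883]
[[-0.9338 -0.0004  0.3577  0.2235]
 [-0.3577  0.0015 -0.9338 -0.5832]
 [-0.0002 -1.     -0.0016  0.2494]
 [ 0.      0.      0.      1.    ]]
```

View pics/topc.png

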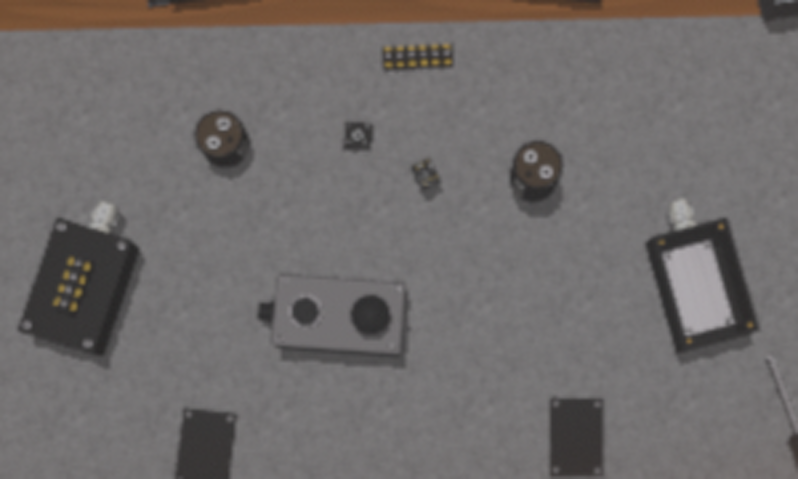

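The crop shows the tall capacitor top at about (351.5,227), the rectifier (hole, tabs) at (285,215), and the flat button in its ring at (265,282). The mushroom is bigger, at (289,284), and the open box is on the right. Positions are good to about a cm. I move over the gland, closing the gripper.

>>> {"op": "apply_moves", "data": {"moves": [[1, -40, 0, -14, 0, 0, 0], [1, -41, 5, -14, 0, 0, 0], [1, -41, 5, -14, 0, 0, 0], [1, -41, 5, -14, 0, 0, 0], [1, -41, 5, -14, 0, 0, 0], [1, -41, 5, -14, 0, 0, 0], [1, -41, 5, -14, 0, 0, 0], [1, -41, 5, -14, 0, 0, 0], [1, -41, 5, -14, 0, 0, 0], [1, -40, 5, -14, 0, 0, 0], [1, 0, 0, 0, 0, 0, 0], [1, 0, 0, 0, 0, 0, 0], [1, 0, 0, 0, 0, 0, 0], [1, 0, 0, 0, 0, 0, 0]]}}

```text
time: 1.55
tool_pos: [0.5537, -0.308, 0.2055]
tool_rot: [-0.128, 0.128, -0.695, 0.696]
contact_force: [0.2, -0.6, 0.1]
gripper_width: 0.001
```

```bash
python3 - <<'E'
from h import *
T=toolT(); print(T, manip.state()["gripper_width"])
cv2.imwrite("pics/w1.png",manip.grab_frame("wrist")); np.save("T1.npy",T)
c=manip.calibration("wrist")
p=np.linalg.inv(T@c["T_tool_cam"])@np.array([.56,-.303,.042,1]); q=c["mtx"]@p[:3]; print(q/q[2])
E
```

```text
[[-0.9344  0.0001  0.3561  0.5537]
 [-0.3561 -0.0003 -0.9344 -0.308 ]
 [ 0.     -1.      0.0003  0.2055]
 [ 0.      0.      0.      1.    ]] 0.000513695443736038
[316.974  208.6751   1.    ]
```

View pics/w1.png

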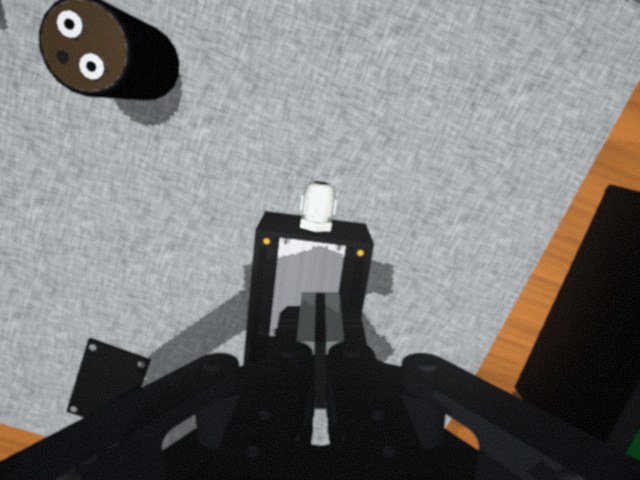

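The wrist view shows the gland from (318,182) to (318,229), middle about (318,206), and the tall capacitor's top deck centred near (82,46).

```bash
python3 - <<'E'
from h import *
T=np.load("T1.npy")
g=plane("wrist",(318,206),.042,T); t=plane("wrist",(82,46),.084,T); print(g,t)
print("tool mm to gland +45:",T[:3,:3].T@(g+[0,0,.045]-T[:3,3])*1e3)
E
```

```text
[ 0.562 -0.303  0.042] [ 0.6069 -0.1528  0.084 ]
tool mm to gland +45: [ -9.5226 118.482   -1.741 ]
```

>>> {"op": "apply_moves", "data": {"moves": [[1, -5, 20, -1, 0, 0, 0], [1, -4, 25, -1, 0, 0, 0], [1, 0, 25, 0, 0, 0, 0], [1, 0, 25, 0, 0, 0, 0], [1, 0, 15, 0, 0, 0, 0], [1, 0, 8, 0, 0, 0, 0], [1, 0, 0, 0, 0, 0, 0], [1, 0, 0, 0, 0, 0, 0], [1, 0, 0, 0, 0, 0, 0], [1, 0, 0, 0, 0, 0, 0], [1, 0, 0, 0, 0, 0, 0]]}}

```text
time: 2.7
tool_pos: [0.5626, -0.3021, 0.0882]
tool_rot: [-0.129, 0.128, -0.695, 0.696]
contact_force: [0.1, -0.5, -0.1]
gripper_width: -0.001
```

```bash
python3 - <<'E'
from h import *
T=toolT(); print(T[:3,3]-[.562,-.303,.042])
f=manip.grab_frame("wrist"); cv2.imwrite("pics/w2.png",f)
E
```

```text
[0.0006 0.0009 0.0462]
```

View pics/w2.png

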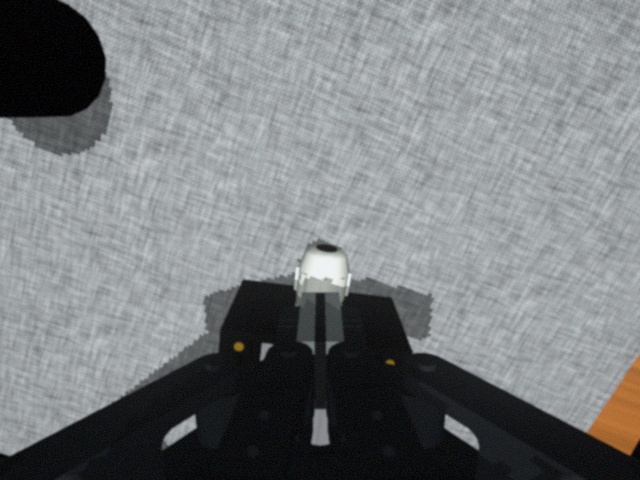

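The fingertips sit over the gland with clear space below. I finish the dwell, lift, and travel high to the rectifier.

>>> {"op": "apply_moves", "data": {"moves": [[1, 0, 0, 0, 0, 0, 0], [1, 0, 0, 0, 0, 0, 0], [1, 0, 0, 0, 0, 0, 0], [1, 0, 0, 0, 0, 0, 0], [1, 0, 0, 0, 0, 0, 0], [1, 0, 0, 0, 0, 0, 0], [1, 0, 0, 0, 0, 0, 0], [1, 0, 0, 0, 0, 0, 0], [1, 0, 0, 0, 0, 0, 0], [1, 0, 0, 0, 0, 0, 0], [1, 0, 0, 0, 0, 0, 0], [1, 0, 0, 0, 0, 0, 0], [1, 0, -20, 0, 0, 0, 0], [1, 0, -35, 0, 0, 0, 0], [1, 0, -35, 0, 0, 0, 0], [1, 0, -35, 0, 0, 0, 0], [1, 0, 0, 0, 0, 0, 0]]}}

```text
time: 4.45
tool_pos: [0.5649, -0.3037, 0.2199]
tool_rot: [-0.132, 0.126, -0.692, 0.698]
contact_force: [-0.3, -0.5, 1.2]
gripper_width: 0.002
```

>>> {"op": "apply_moves", "data": {"moves": [[1, -16, 0, -21, 0, 0, 0], [1, -26, 0, -35, 0, 0, 0], [1, -26, 0, -35, 0, 0, 0], [1, -26, 0, -35, 0, 0, 0], [1, -26, 0, -35, 0, 0, 0], [1, -26, 0, -35, 0, 0, 0], [1, -26, 0, -35, 0, 0, 0], [1, -20, 0, -26, 0, 0, 0], [1, -15, 0, -19, 0, 0, 0], [1, 0, 0, 0, 0, 0, 0], [1, 0, 0, 0, 0, 0, 0], [1, 0, 0, 0, 0, 0, 0]]}}

```text
time: 5.65
tool_pos: [0.6564, 0.0289, 0.2118]
tool_rot: [-0.128, 0.129, -0.695, 0.695]
contact_force: [-0.1, -0.6, 0.7]
gripper_width: -0.0
```

```bash
python3 - <<'E'
from h import *
T=toolT(); print(T); np.save("T3.npy",T)
f=manip.grab_frame("wrist"); cv2.imwrite("pics/w3.png",f)
E
```

```text
[[-0.9342 -0.0008  0.3568  0.6564]
 [-0.3568 -0.0004 -0.9342  0.0289]
 [ 0.0009 -1.      0.      0.2118]
 [ 0.      0.      0.      1.    ]]
```

View pics/w3.png

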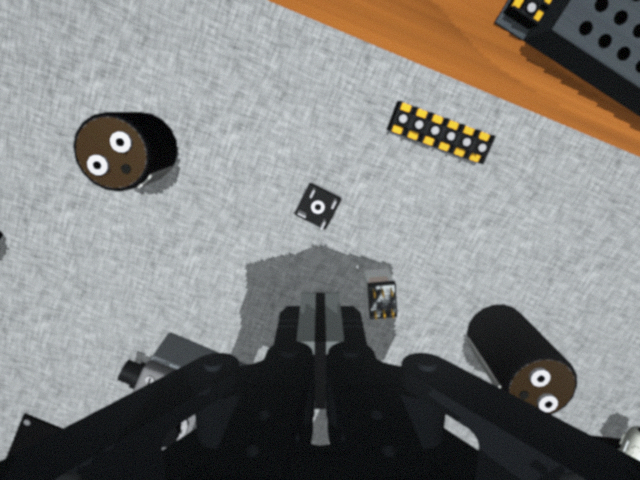

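The rectifier (square block, hole, four tabs) is at (318,207), the relay at (383,298) and the tall capacitor's deck at about (543,387).

```bash
python3 - <<'E'
from h import *
T=np.load("T3.npy")
g=plane("wrist",(318,207),.011,T); print(g,plane("wrist",(543,387),.083,T),plane("wrist",(383,298),.041,T))
print("tool mm:",T[:3,:3].T@(np.r_[g[:2],.067]-T[:3,3])*1e3)
E
```

```text
[0.6561 0.0309 0.011 ] [ 0.6081 -0.153   0.083 ] [ 0.6146 -0.0372  0.041 ]
tool mm: [ -0.5824 144.7847  -1.9341]
```

>>> {"op": "apply_moves", "data": {"moves": [[1, -1, 20, -2, 0, 0, 0], [1, 0, 28, 0, 0, 0, 0], [1, 0, 28, 0, 0, 0, 0], [1, 0, 28, 0, 0, 0, 0], [1, 0, 20, 0, 0, 0, 0], [1, 0, 12, 0, 0, 0, 0], [1, 0, 8, 0, 0, 0, 0], [1, 0, 0, 0, 0, 0, 0], [1, 0, 0, 0, 0, 0, 0], [1, 0, 0, 0, 0, 0, 0], [1, 0, 0, 0, 0, 0, 0], [1, 0, 0, 0, 0, 0, 0], [1, 0, 0, 0, 0, 0, 0], [1, 0, 0, 0, 0, 0, 0], [1, 0, 0, 0, 0, 0, 0], [1, 0, 0, 0, 0, 0, 0]]}}

```text
time: 7.3
tool_pos: [0.6569, 0.0321, 0.0682]
tool_rot: [0.129, -0.129, 0.695, -0.695]
contact_force: [-0.4, 0.1, 0.4]
gripper_width: 0.001
```

>>> {"op": "apply_moves", "data": {"moves": [[1, 0, 0, 0, 0, 0, 0], [1, 0, 0, 0, 0, 0, 0], [1, 0, 0, 0, 0, 0, 0], [1, 0, 0, 0, 0, 0, 0], [1, 0, 0, 0, 0, 0, 0], [1, 0, 0, 0, 0, 0, 0], [1, 0, 0, 0, 0, 0, 0], [1, 0, 0, 0, 0, 0, 0], [1, 0, -20, 0, 0, 0, 0], [1, 0, -30, 0, 0, 0, 0], [1, 0, -30, 0, 0, 0, 0], [1, 0, -30, 0, 0, 0, 0], [1, 0, -30, 0, 0, 0, 0], [1, 0, -10, 0, 0, 0, 0], [1, 0, 0, 0, 0, 0, 0], [1, 0, 0, 0, 0, 0, 0]]}}

```text
time: 8.9
tool_pos: [0.6563, 0.0322, 0.2166]
tool_rot: [0.128, -0.129, 0.695, -0.695]
contact_force: [-0.7, -0.0, -0.9]
gripper_width: -0.0
```

>>> {"op": "apply_moves", "data": {"moves": [[1, 12, 0, 17, 0, 0, 0], [1, 22, 0, 30, 0, 0, 0], [1, 22, 0, 30, 0, 0, 0], [1, 22, 0, 30, 0, 0, 0], [1, 20, 0, 28, 0, 0, 0], [1, 13, 0, 18, 0, 0, 0], [1, 0, 0, 0, 0, 0, 0], [1, 0, 0, 0, 0, 0, 0]]}}

```text
time: 9.7
tool_pos: [0.6071, -0.1502, 0.216]
tool_rot: [0.127, -0.129, 0.696, -0.695]
contact_force: [0.3, -0.7, 0.3]
gripper_width: -0.001
```

```bash
python3 - <<'E'
from h import *
T=toolT(); print(T); np.save("T4.npy",T)
f=manip.grab_frame("wrist"); cv2.imwrite("pics/w4.png",f)
E
```

```text
[[-0.9342 -0.0032  0.3568  0.6071]
 [-0.3568  0.0018 -0.9342 -0.1502]
 [ 0.0023 -1.     -0.0028  0.216 ]
 [ 0.      0.      0.      1.    ]]
```

View pics/w4.png

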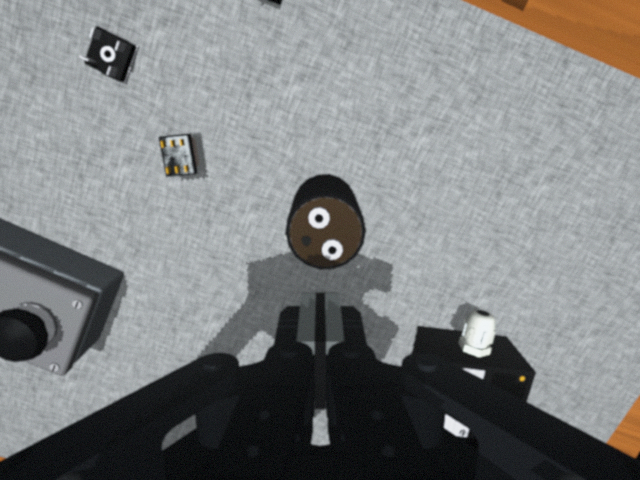

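```bash
python3 - <<'E'
from h import *
T=np.load("T4.npy")
g=plane("wrist",(326,231),.082,T); print(g,plane("wrist",(22,335),.087,T))
print("tool mm:",T[:3,:3].T@(np.r_[g[:2],.131]-T[:3,3])*1e3)
E
```

```text
[ 0.6079 -0.1531  0.082 ] [0.4704 0.0098 0.087 ]
tool mm: [ 0.1438 84.952   3.227 ]
```

>>> {"op": "apply_moves", "data": {"moves": [[1, 0, 15, 3, 0, 0, 0], [1, 0, 22, 0, 0, 0, 0], [1, 0, 22, 0, 0, 0, 0], [1, 0, 16, 0, 0, 0, 0], [1, 0, 9, 0, 0, 0, 0], [1, 0, 0, 0, 0, 0, 0], [1, 0, 0, 0, 0, 0, 0], [1, 0, 0, 0, 0, 0, 0], [1, 0, 0, 0, 0, 0, 0], [1, 0, 0, 0, 0, 0, 0], [1, 0, 0, 0, 0, 0, 0], [1, 0, 0, 0, 0, 0, 0], [1, 0, 0, 0, 0, 0, 0], [1, 0, 0, 0, 0, 0, 0], [1, 0, 0, 0, 0, 0, 0], [1, 0, 0, 0, 0, 0, 0], [1, 0, 0, 0, 0, 0, 0], [1, 0, 0, 0, 0, 0, 0], [1, 0, 0, 0, 0, 0, 0], [1, 0, 0, 0, 0, 0, 0]]}}

```text
time: 11.75
tool_pos: [0.6091, -0.1532, 0.1343]
tool_rot: [0.129, -0.129, 0.695, -0.695]
contact_force: [0.0, -0.6, -0.3]
gripper_width: -0.004
```

>>> {"op": "apply_moves", "data": {"moves": [[1, 0, 0, 0, 0, 0, 0], [1, 0, 0, 0, 0, 0, 0], [1, 0, -20, 0, 0, 0, 0], [1, 0, -25, 0, 0, 0, 0], [1, 0, -25, 0, 0, 0, 0], [1, 0, -14, 0, 0, 0, 0], [1, 3, 0, -20, 0, 0, 0], [1, 6, 0, -35, 0, 0, 0], [1, 6, 0, -35, 0, 0, 0], [1, 6, 0, -35, 0, 0, 0], [1, 6, 0, -35, 0, 0, 0], [1, 6, 0, -35, 0, 0, 0], [1, 6, 0, -35, 0, 0, 0], [1, 6, 0, -25, 0, 0, 0], [1, 3, 0, -15, 0, 0, 0], [1, 0, 0, 0, 0, 0, 0], [1, 0, 0, 0, 0, 0, 0], [1, 0, 0, 0, 0, 0, 0]]}}

```text
time: 13.55
tool_pos: [0.4683, 0.081, 0.2183]
tool_rot: [-0.128, 0.128, -0.695, 0.696]
contact_force: [0.2, 0.6, -0.7]
gripper_width: -0.002
```

```bash
python3 - <<'E'
from h import *
T=toolT(); print(T); np.save("T5.npy",T)
f=manip.grab_frame("wrist"); cv2.imwrite("pics/w5.png",f)
E
```

```text
[[-0.9342  0.0001  0.3567  0.4683]
 [-0.3567 -0.0003 -0.9342  0.081 ]
 [-0.     -1.      0.0004  0.2183]
 [ 0.      0.      0.      1.    ]]
```

View pics/w5.png

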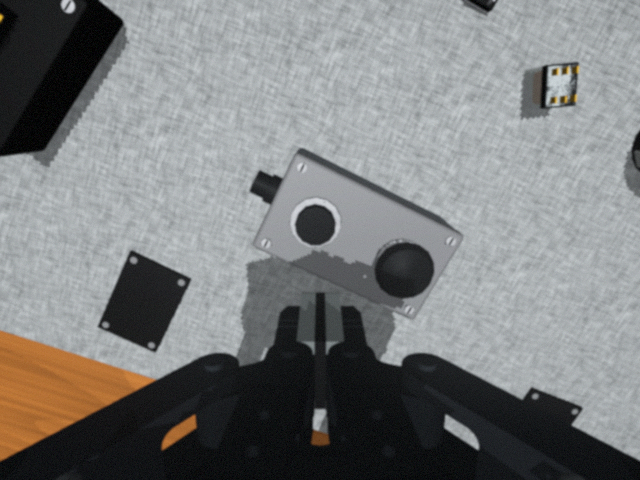

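The flat button (dark disc in its steel ring) is at (317,225), and the mushroom is at (404,269).

```bash
python3 - <<'E'
from h import *
T=np.load("T5.npy")
g=plane("wrist",(317,225),.072,T); m=plane("wrist",(404,269),.083,T); print(g,m,np.linalg.norm((g-m)[:2]))
print("tool mm to button with TCP 19 above:",T[:3,:3].T@(g+[0,0,.019]-T[:3,3])*1e3)
E
```

```text
[0.468  0.0833 0.072 ] [0.4633 0.0213 0.083 ] 0.062142271474196695
tool mm to button with TCP 19 above: [ -0.5834 127.3382  -2.3391]
```

>>> {"op": "apply_moves", "data": {"moves": [[1, -1, 20, -2, 0, 0, 0], [1, 0, 28, 0, 0, 0, 0], [1, 0, 28, 0, 0, 0, 0], [1, 0, 20, 0, 0, 0, 0], [1, 0, 12, 0, 0, 0, 0], [1, 0, 7, 0, 0, 0, 0], [1, 0, 4, 0, 0, 0, 0], [1, 0, 0, 0, 0, 0, 0], [1, 0, 0, 0, 0, 0, 0], [1, 0, 0, 0, 0, 0, 0]]}}

```text
time: 14.6
tool_pos: [0.4687, 0.084, 0.1004]
tool_rot: [-0.129, 0.128, -0.695, 0.695]
contact_force: [0.4, -0.4, 0.6]
gripper_width: 0.001
```

>>> {"op": "apply_moves", "data": {"moves": [[1, 0, 3, 0, 0, 0, 0], [1, 0, 3, 0, 0, 0, 0], [1, 0, 2, 0, 0, 0, 0], [1, 0, 2, 0, 0, 0, 0], [1, 0, 1, 0, 0, 0, 0], [1, 0, 1, 0, 0, 0, 0], [1, 0, 1, 0, 0, 0, 0], [1, 0, 0, 0, 0, 0, 0], [1, 0, 0, 0, 0, 0, 0]]}}

```text
time: 15.5
tool_pos: [0.4678, 0.0839, 0.0864]
tool_rot: [0.128, -0.129, 0.695, -0.695]
contact_force: [-2.8, 0.1, 4.4]
gripper_width: 0.003
```

The button is nearly in. I press on to the hard stop.

>>> {"op": "apply_moves", "data": {"moves": [[1, 0, 1, 0, 0, 0, 0], [1, 0, 1, 0, 0, 0, 0], [1, 0, 0, 0, 0, 0, 0], [1, 0, 0, 0, 0, 0, 0], [1, 0, 0, 0, 0, 0, 0]]}}

```text
time: 16.0
tool_pos: [0.468, 0.084, 0.0859]
tool_rot: [0.128, -0.129, 0.695, -0.695]
contact_force: [-8.1, -0.4, 14.4]
gripper_width: 0.0
```

Hard stop reached (14 N against a 5 N spring). I release and lift.

>>> {"op": "apply_moves", "data": {"moves": [[1, 0, 0, 0, 0, 0, 0], [1, 0, 0, 0, 0, 0, 0], [1, 0, -3, 0, 0, 0, 0], [1, 0, -5, 0, 0, 0, 0], [1, 0, -10, 0, 0, 0, 0], [1, 0, -25, 0, 0, 0, 0], [1, 0, -30, 0, 0, 0, 0], [1, 0, -30, 0, 0, 0, 0], [1, 0, -25, 0, 0, 0, 0], [1, 0, 0, 0, 0, 0, 0], [1, 0, 0, 0, 0, 0, 0], [1, 0, 0, 0, 0, 0, 0]]}}

```text
time: 17.2
tool_pos: [0.4672, 0.0839, 0.2107]
tool_rot: [0.128, -0.129, 0.695, -0.695]
contact_force: [0.2, -1.1, -1.0]
gripper_width: -0.002
```

```bash
python3 - <<'E'
from h import *
f=manip.grab_frame("scene"); cv2.imwrite("pics/s6.png",f); print(manip.state()["contact_force"])
E
```

```text
[ 0.1078 -0.2137 -0.8123]
```

View pics/s6.png

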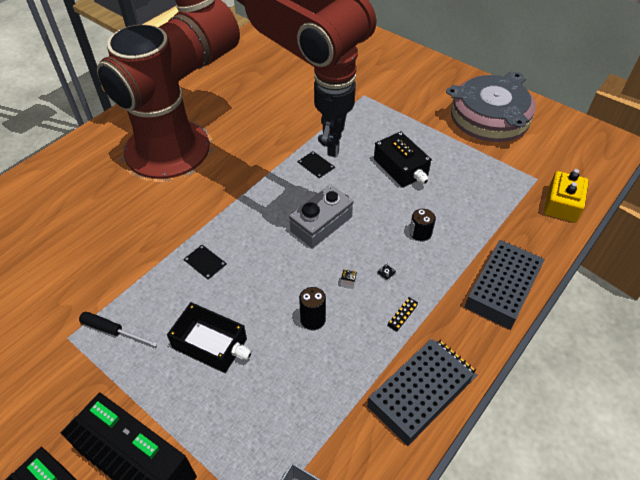

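Everything lies at the same pixels as at the start (gland (241,352), tall capacitor (313,308), rectifier (386,271)), and the gripper is clear of the button at (331,197). I hand in.

```bash
python3 -c "
from plant import manip; print(manip.job_done())"
```

```text
the job is handed in; nothing more can be done
None
```

I pointed at the open box's gland, then the bridge rectifier, then the taller capacitor, each for about 1.5 s or a little more. The fingertips were 26–29 mm above each point. I then pressed the flat-topped button to its hard stop, where the wrist read 14 N against the 5 N spring, and lifted clear; I handed in at about 17 s.

My last checks:
- **Contact:** the wrist force stayed within noise (about 1 N) everywhere except during the press, and afterwards.
- **Loose parts:** in the final scene picture every part sits at the same pixels as at the start, judged by eye.
- **Press:** there was about 8 N of sideways force at the hard stop.
- **Button spring-back:** I could only infer this, because the fingers are well clear and the picture is too coarse to measure the button's height.
- **Measurements:** positions from different views agreed to about 4 mm for the gland, rectifier, tall capacitor and flat button. The mushroom's agreed only to about 1 cm, and it was only to be avoided.

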